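Rock the sorting gate to the scrap chute and send the rejected bush down it

ROBOT

A 6-joint arm with a two-finger parallel gripper is mounted at the origin on the work surface. World frame = base frame: x ahead of the robot, y to its left, z up, the work surface at z = 0. Lengths are in m, angles in rad, forces in N, time in s.
With the tool pointing down it reaches from about 0.15 to 0.775 m from the base axis. Payload 6.1 kg.
Tool frame: the origin (TCP) lies on the centre line of the jaws, within the pads' length; the fingertips stand ahead of it and the grasp point (between the pads) is the TCP (ctrl.tcp_to_tips is the y of the fingertips in the tool frame, in m); y points along the fingers, x is the direction in which the jaws open and shut, and the axes are right-handed (so a half turn about y gives the same grasp; the last joint's range is limited). The gripper opens to 85 mm and grips with 20 to 120 N. Pads are 22 mm wide; open, the fingers measure 114 mm over their backs; the gripper's body (76 mm by 85 mm) begins 54 mm behind the grasp point. The pads swing forward as they close: fully open they stand 13 mm farther back than shut.
Start: joints at [-1.168, 0.126, -0.04, 1.405, 0, 1.571], TCP at [0.206, -0.483, 0.25] pointing down, gripper open.
Joint ranges: [-2.72, 2.72], [-0.95, 1.95], [-1.27, 1.35], [-1.78, 2.02], [-1.46, 1.47], [-3.14, 3.14]. Speed limits (rad/s): [2.39, 2.39, 3.01, 3.14, 3.14, 3.14].

INTERFACE

Orientations are given as a unit quaternion [x, y, z, w].
In Python, from bench import ctrl gives the robot as it stands.
- The arm moves only by the tool drive_tool, never from a script. Its argument "increments" is a list of rows, each a list of 3 entries, a list of its own where there are three numbers: the closure, from 0 (fully open) to 1 (shut), then the shift along the tool's x, y, z as a fraction of full scale, then the turn about the tool's y as a fraction of full scale. A call has 1 to 12 rows; each row is the pose to reach, as a shift and turn from the pose commanded when the call began, along the tool's axes at that moment; what a row does not reach only later rows make up. Full scale, the value 1, is 25 cm for a shift and 90 degrees for a turn. A row lasts 1/12 s, in which the tool goes at most 41.7 mm and 7.16 degrees, less where a joint would pass 70% of its speed; a pose out of reach is approached as far as the arm can. A call with a number of a shift or a turn outside -1 to 1 is refused whole. A call with a gripper value outside its range is refused whole. The fingers move at their own pace and stop on an object; "squeeze" is the grip in N (left out, the last holds). Time passes only in rows, so rows that repeat a pose let the fingers close. It gives the time, the measured TCP pose, the force and the opening at its end, in the units of the state.
- ctrl.get_obs(): the state, without advancing time (a new reading comes with each control period).
- ctrl.read_camera(name): name is "scene" or "top" or "wrist"; returns the picture (480x640x3 uint8, red, green, blue); there is no depth.
- ctrl.camera_info(name): a dict with "camera_matrix" (3x3 intrinsics, pixels), "k1" (the pictures are not rectified: a ray, as slopes to the right and down, at radius r is drawn at 1 + k1 r^2 times it, then the intrinsics apply), "position" and "rotation" of the camera in the world. Camera axes: x right, y up, looking along -z (the intrinsics and any distortion apply to the point x, -y, -z); pixel columns grow to the right and rows downward; lengths in m; the calibration is good to about 2 mm. A picture is of the moment at which its call begins: read the wrist's pose just before it. camera_info takes no time and is no camera call; for the wrist camera it gives the pose at the moment of the call.
- ctrl.sign_off(): hands the job in, once; it reports no verdict.
Trained networks look in the newest picture that a camera, given by its name, has taken for a name from the list of things; names that differ only in an ending like _2 or _b are one class to them, and where a whole thing is asked for, a point or a joint stands for the part that bears it (a point fixed in the world has none). Each returns a list of dicts, best first, with "conf" (0 to 1); they miss things now and then, are a little off and sometimes report something else, mostly with a low value. They report only what shows in the picture. A call takes as long as a camera call. They do not tell look-alikes from the thing itself.
- ctrl.search_frame(query, camera): "rect" ([centre column, centre row, width, height] in pixels, round what is visible of it).
- ctrl.landmark_of(query, camera): "point" ([column, row] in pixels: a listed point, or the origin of a listed thing).
The state is a dict: "time_s": time; "joint_pos": joint angles; "dq": joint speeds; "effort": joint torques, N m; "ee_pos": TCP position; "orientation": TCP orientation; "contact_force": force on the tool from outside, world axes, zero at the start; "moment": the same for the moment, N m; "finger_gap": finger opening in m.
Only numpy, scipy, OpenCV 4.12 (cv2) and the standard library are available. Lean on these libraries where they do the work, as an engineer would, in place of code of your own. Each camera call takes 0.05 s, during which the arm holds its last target. There are 200 camera calls.

TASK

The red-painted bush on the sorter's shelf has failed its check. Press down the raised thumb pad of the yellow seesaw gate with your fingertips until the gate has rocked fully over to the red scrap chute, then push the red-painted bush off the shelf's open edge so that it slides down by itself into the red pan. Nothing is picked up, and the two good bushes and everything else on the bench stay where they are.

Things in the scene. Friction and masses are not known exactly. Their poses are not given: they have to be found in the camera images.
- sorter: bench-top sorting chute, fixed; its place and yaw differ. Origin at bench level, mid-unit; x points across it from the near side (green pan) to the far side (red pan), y up the feed from gate to shelf, z up. Towards -y follow shelf, feed trough, yellow seesaw gate; at either end of the gate an outlet chute and a pan. Chutes and gate are PTFE-lined: parts slide by their own weight
- shelf_edge (a point): middle of the open front edge of the flat metal shelf, 55 mm to +y of the sorter's origin, 215 mm above the bench; axes as the sorter's. The shelf reaches 121 mm back to +y and 100 mm to either side; a 12 mm high rim runs along its back and sides. Parts leave over this edge towards -y into the open trough, which starts 194 mm wide just below the edge
- trough_lip (a point): middle of the trough's lower lip, over the gate's rear edge: 62 mm to -y of the sorter's origin, 157 mm above the bench. From the shelf edge the floor slopes down 26 degrees to here and narrows to 60 mm; walls 28 mm above the floor
- gate_pivot (a point): point on the gate's pivot axis (along the sorter's y) at mid-gate: 105 mm to -y of the sorter's origin, 130 mm above the bench; fixed, axes as the sorter's. Before the gate, 91 mm to -y of this point, stands a grey pivot bracket 44 mm wide with a round boss, top 24 mm above this point. Outlet chutes start 62 mm to either side, 104 mm wide, walls 27 mm high
- gate (a joint): yellow seesaw gate: tipping plate 156 mm (along x) by 80 mm with a cheek along its front (-y) edge and a black rubber thumb pad outside it at either end. Angle in rad about the sorter's y: 0 level; negative: near end low, feeds the green chute (start, -0.36 to -0.27); positive: far end low, feeds the red chute. Stops at -0.36, +0.36. Stiff pivot, stays where left; 1.5 N on the raised pad moves it
- far_pad (a point): centre of the top face of the thumb pad on the gate's far (+x, red side) end; turns with the gate, axes are the gate's. Pad 40 mm (along the gate) by 34 by 7 mm. In the gate's frame it lies 62 mm along x from the pivot axis, 26 mm above it, 58 mm to -y of mid-gate. Raised at the start; 133 mm above the bench at the far stop. The cheek, 16 mm to +y, tops it by 18 mm, but only along mid-gate (76 mm)
- near_pad (a point): the same point on the pad of the gate's near (-x, green side) end, low at the start
- bush_bad: the rejected part: turned steel bush 32 mm across, 26 mm high, 18 mm bore, about 120 g, upper half painted red. It stands upright in one of three places in a row along the shelf, about 58 mm apart, centre 25 to 37 mm behind the open edge; the good bushes stand in the other two. Origin at the centre of its underside
- bush_a: good part: plain turned steel bush, a short ring 32 mm across, 26 mm high, 18 mm bore, 120 g, standing upright on the shelf beside the rejected one. Origin at the centre of its underside
- bush_b: good part: plain turned steel bush, a short ring 32 mm across, 26 mm high, 18 mm bore, 120 g, standing upright on the shelf beside the rejected one. Origin at the centre of its underside
- scrap_pan (a point): centre of the inner floor of the far, red pan, 4 mm above the bench; axes as the sorter's. The pan measures 125 mm along x by 135 mm along y outside; walls 3 mm thick, 50 mm high, the outer end wall 90 mm. Its green twin for good parts lies on the near side, 368 mm to -x
- pin_a: loose datum pin standing on the bench: blue knob 26 mm across and 40 mm high with a 10 mm steel pin on top, 90 mm in all; origin under its centre. Bystander
- pin_b: a second datum pin like pin_a, standing elsewhere on the bench. Bystander
- ring_gauge: dark steel ring gauge lying flat on the bench, 64 mm across, 18 mm high; origin under its centre. Bystander
- toggle_clamp: loose toggle clamp standing on its base on the bench, red handle, about 160 mm long and 52 mm high; origin under the base. Bystander
- driver: screwdriver with an orange handle lying on the bench, 170 mm long. Bystander
Not all that is in view belongs to the job. What is shaped like the bush_bad but blue or turquoise is not meant.

How it is judged:
On the way, in this order (a step that is already met when the one before it is completed fails the run):
1. the gate is rocked over to the red chute while the rejected bush still stands on the shelf (value of joint gate above 0.3 rad and z of bush_bad in the frame of sorter above 0.207 m), for 0.2 s.
2. the rejected bush lies in the red pan (x of bush_bad in the frame of scrap_pan between -0.064 and 0.064 m and y of bush_bad in the frame of scrap_pan between -0.069 and 0.069 m and z of bush_bad in the frame of scrap_pan below 0.04 m), for 0.2 s.
At the end, for the whole second after the job is handed in: The red-painted bush lies at rest inside the red pan, the gate rests on the red side (more than 0.30 of its 0.36 rad), the two good bushes still stand on the shelf within 20 mm of where they were, and every other loose thing is within 30 mm of where it was (all of step 2 and linear speed of bush_bad below 0.02 m/s and value of joint gate above 0.3 rad and velocity of joint gate below 0.05 rad/s and distance of each of bush_a, bush_b from where it was at the start of the episode below 0.02 m and angle between each of bush_a, bush_b's own z axis and vertical below 0.15 rad and distance of each of pin_a, pin_b, ring_gauge, toggle_clamp, driver from where it was at the start of the episode below 0.03 m); the robot touches nothing.
It fails at once if the rejected bush is lifted (more than 25 mm above the shelf) (z of bush_bad in the frame of sorter above 0.24 m).
It fails at once if the rejected bush is carried or guided down: fingers still on it more than 40 mm below the shelf (z of bush_bad in the frame of sorter below 0.175 m and contact force between the fingers and bush_bad above 0.3 N).
It fails at once if the rejected bush goes down to the green pan or the near side (x of bush_bad in the frame of sorter below -0.11 m).
It fails at once if a good bush is shifted, lifted or knocked over (distance of any of bush_a, bush_b from where it was at the start of the episode above 0.02 m).
It fails at once if another loose thing is disturbed (distance of any of pin_a, pin_b, ring_gauge, toggle_clamp, driver from where it was at the start of the episode above 0.03 m).
It also fails if it takes over 38 s, if anything falls off the work surface, if the arm or the gripper's body presses on something with over 40 N, if the wrist force passes 120 N, or if a joint passes its speed limit or range.

## Working session

There is one attempt and no reset: what is moved stays moved. The work goes in short steps, Python scripts to look and compute and a tool call to move; the robot and the scene stay as the last step left them, time stands still between calls to the robot, and variables do not carry over. Pictures are saved under pics/ and viewed, about 8 in all and at most 12, crops included, and the job is handed in when it is done.

Besides the shell and the picture viewer there is one more tool, called after "Request:" as name(argument=value, ...) on one line, values as JSON. drive_tool: Moves the arm, as the interface text tells. Shift numbers are shares of 25 cm and turn numbers shares of 90 degrees, none past 1 either way. Its arguments: {"type":"object","properties":{"increments":{"type":"array"},"squeeze":{"type":"number"}},"required":["increments"]}

```bash
mkdir -p pics && cat > h.py <<'E'
import numpy as np, cv2, json
from scipy.spatial.transform import Rotation as R
from bench import ctrl
def save(cam,name):
    im=ctrl.read_camera(cam); cv2.imwrite('pics/'+name,cv2.cvtColor(im,cv2.COLOR_RGB2BGR)); return im
def RT(ci):
    r=np.array(ci['rotation']); 
    if r.shape!=(3,3): r=R.from_quat(r).as_matrix()
    return r,np.array(ci['position'])
def proj(ci,P):
    r,t=RT(ci); q=(np.atleast_2d(P)-t)@r
    s=np.c_[q[:,0]/-q[:,2],-q[:,1]/-q[:,2]]; s=s*(1+ci['k1']*(s**2).sum(1,keepdims=True))
    K=np.array(ci['camera_matrix']); return s@K[:2,:2].T+K[:2,2]
def ray(ci,p):
    K=np.array(ci['camera_matrix']); d=(np.linalg.solve(K,[p[0],p[1],1]))[:2]; s=d.copy()
    for _ in range(20): s=d/(1+ci['k1']*(s@s))
    r,t=RT(ci); return t, r@np.array([s[0],-s[1],-1])
def atz(ci,p,z):
    t,d=ray(ci,p); return t+d*(z-t[2])/d[2]
E
python3 - <<'E'
from h import *
print(ctrl.get_obs(), ctrl.tcp_to_tips)
for c in ['scene','top']:
    save(c,c+'0.png'); print(c,ctrl.camera_info(c))
    for n in ['sorter','shelf_edge','trough_lip','gate_pivot','far_pad','near_pad','scrap_pan','bush_bad','bush_a']:
        try: print(n,[(np.round(d['point']).tolist(),round(d['conf'],2)) for d in ctrl.landmark_of(n,c)][:4])
        except Exception as e: print(n,e)
E
```

```text
{'time_s': 0.0, 'joint_pos': array([-1.16801578e+00,  1.26361411e-01, -4.06191717e-02,  1.40540937e+00,
        2.06536799e-05,  1.57080273e+00]), 'dq': array([-0.00028448,  0.00125045, -0.00144051, -0.00126477,  0.00103376,
       -0.00033969]), 'effort': array([ 3.75470736e-04, -4.35915112e+01,  3.52923703e+01,  1.73957739e-02,
        8.43785551e-05,  8.83792836e-06]), 'ee_pos': array([ 0.20564133, -0.48262698,  0.2495331 ]), 'orientation': array([-0.58959237,  0.39034666, -0.38941461,  0.59022587]), 'contact_force': array([-1.05319652, -0.79456636, -0.60683871]), 'moment': array([0.01860867, 0.00538008, 0.03166385]), 'finger_gap': 0.08549799512484985} 0.019
scene {'camera_matrix': array([[622.47689857,   0.        , 327.51218909],
       [  0.        , 622.47689857, 238.60646851],
       [  0.        ,   0.        ,   1.        ]]), 'k1': 0.027945889497803997, 'position': array([1.2569278 , 0.47370587, 1.39840544]), 'rotation': array([0.1396155 , 0.25931546, 0.84799356, 0.44064717])}
sorter [([300.0, 266.0], 0.91), ([240.0, 160.0], 0.49)]
shelf_edge [([319.0, 227.0], 0.87)]
troug
[... 466 characters left out ...]
     , 558.47589325, 238.33931646],
       [  0.        ,   0.        ,   1.        ]]), 'k1': -0.12819080503514638, 'position': array([ 0.38965346, -0.00688071,  1.64115126]), 'rotation': array([ 0.03676973, -0.03884843, -0.70213357,  0.71003326])}
sorter [([363.0, 223.0], 0.65), ([305.0, 210.0], 0.47)]
shelf_edge [([322.0, 230.0], 0.89)]
trough_lip [([362.0, 223.0], 0.68)]
gate_pivot [([377.0, 219.0], 0.58), ([177.0, 273.0], 0.38)]
far_pad [([395.0, 196.0], 0.6)]
near_pad [([400.0, 243.0], 0.98)]
scrap_pan [([361.0, 170.0], 0.73)]
bush_bad [([290.0, 175.0], 0.69), ([256.0, 190.0], 0.65), ([304.0, 208.0], 0.45), ([258.0, 224.0], 0.44)]
bush_a [([308.0, 232.0], 0.68), ([307.0, 255.0], 0.59)]
```

View pics/scene0.png

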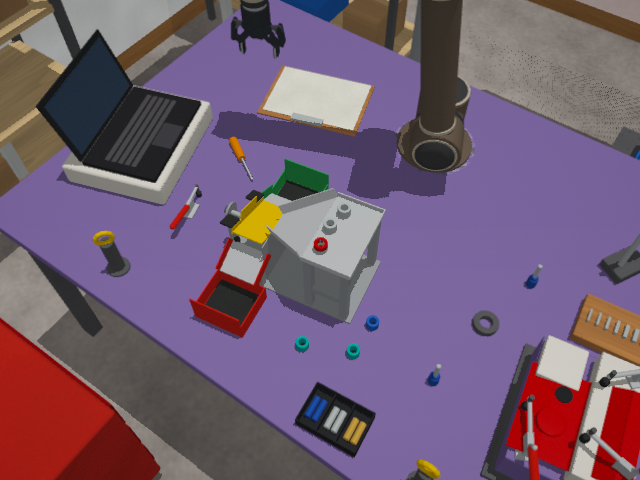

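View pics/top0.png

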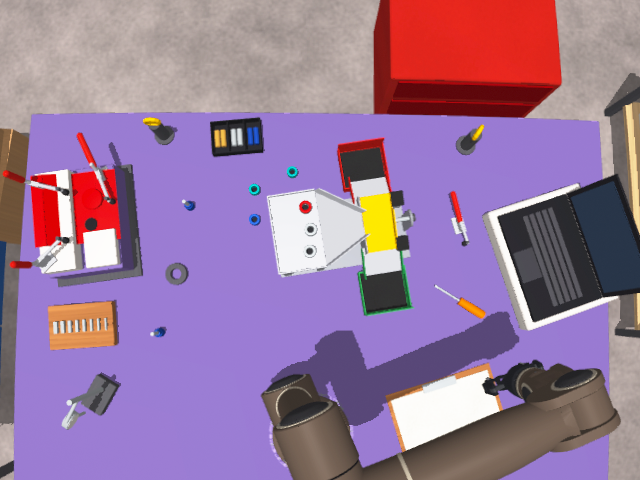

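```bash
cat >> h.py <<'E'
PTS={'shelf_edge':(0,.055,.215),'trough_lip':(0,-.062,.157),'gate_pivot':(0,-.105,.130)}
def s2w(pose,P):
    x,y,a=pose; P=np.atleast_2d(P).astype(float); c,s=np.cos(a),np.sin(a)
    return np.c_[x+c*P[:,0]-s*P[:,1], y+s*P[:,0]+c*P[:,1], P[:,2]]
def pad(g,sx=1):
    u=.062*sx; return (np.cos(g)*u+np.sin(g)*.026, -.105-.058, .130-np.sin(g)*u+np.cos(g)*.026)
E
cat > fit.py <<'E'
from h import *
from scipy.optimize import least_squares
ob=[]
for c in ['scene','top']:
    ctrl.read_camera(c); ci=ctrl.camera_info(c)
    for n in ['shelf_edge','trough_lip','gate_pivot','far_pad','near_pad']:
        ob.append((c,ci,n,np.mean([ctrl.landmark_of(n,c)[0]['point']],0)))
def P(n,v): return PTS[n] if n in PTS else pad(v[3],1 if n[0]=='f' else -1)
def res(v): return np.concatenate([(proj(ci,s2w(v[:3],P(n,v)))[0]-p) for c,ci,n,p in ob])
r=least_squares(res,[.42,-.08,.18,-.3],loss='soft_l1',f_scale=2)
print(np.round(r.x,4)); 
for o,e in zip(ob,res(r.x).reshape(-1,2)): print(o[0],o[2],e.round(1))
v=r.x
h=.1;poly=[(-h,.055,.215),(h,.055,.215),(h,.176,.227),(-h,.176,.227)]
pans=[[(s*.184+dx*.0625,y0+dy*.0675,.05) for dx,dy in((-1,-1),(1,-1),(1,1),(-1,1))] for s in(1,-1) for y0 in(-.105,)]
for c in ['scene','top']:
    ci=ctrl.camera_info(c); im=cv2.imread(f'pics/{c}0.png')
    K=5
    def w(q): return tuple(int(round(a*16)) for a in q)
    x0,y0=(180,140) if c=='scene' else (240,120)
    cr=cv2.resize(im[y0:y0+215,x0:x0+200],None,fx=2.75,fy=2.75,interpolation=cv2.INTER_CUBIC)
    for pl in [poly]+pans: cv2.polylines(cr,[np.round(((proj(ci,s2w(v[:3],pl))-[x0,y0])*2.75)).astype(int)],True,(255,0,255),1)
    for n in ['shelf_edge','trough_lip','gate_pivot','far_pad','near_pad']:
        q=(proj(ci,s2w(v[:3],P(n,v)))[0]-[x0,y0])*2.75; cv2.circle(cr,tuple(int(a) for a in q),3,(0,255,0),1)
    cv2.imwrite(f'pics/{c}_fit.png',cr)
    if c=='scene': A=cr
cv2.imwrite('pics/fit.png',cv2.resize(np.hstack([A[:590],cr[:590]]),None,fx=.72,fy=.72))
E
python3 fit.py
```

```text
[ 0.5773 -0.0728  0.1754 -0.2741]
scene shelf_edge [-0.5 -0.1]
scene trough_lip [3.2 0.4]
scene gate_pivot [ 1.3 -0.2]
scene far_pad [-0.8 -0.4]
scene near_pad [-2.8 -0.7]
top shelf_edge [ 1.2 -0.3]
top trough_lip [-1.3  1.1]
top gate_pivot [-81.4 -73.1]
top far_pad [1.3 0.3]
top near_pad [0.4 0.4]
```

View pics/fit.png

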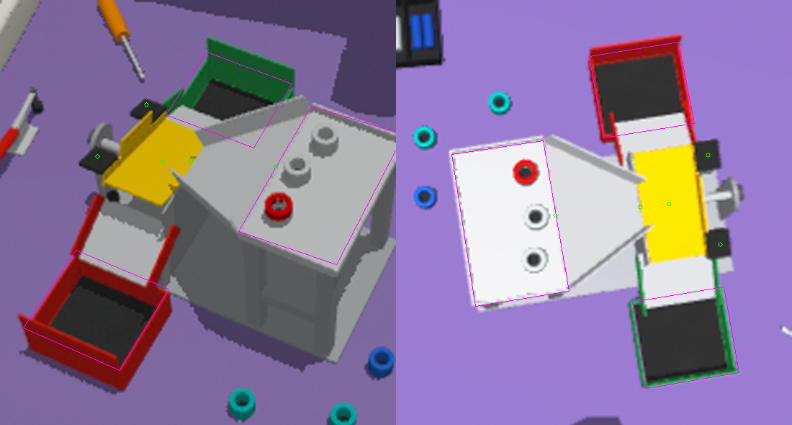

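The fit overlay agrees with the shelf, the pans and the pads in both views. Candidates in the top image:
- (305,208): red-painted bush on the shelf. This is the one I choose, and the crop shows its red ring clearly.
- (311,230) and (309,252): plain bushes on the shelf.
- (292,172) and (254,189): turquoise, on the bench.
- (254,219): blue, on the bench.

```bash
python3 - <<'E'
from h import *
v=[.5773,-.0728,.1754]
def w2s(p): 
    d=np.array(p)[:2]-v[:2]; c,s=np.cos(v[2]),np.sin(v[2]); return np.array([c*d[0]+s*d[1],-s*d[0]+c*d[1]])
for c,(x0,y0,x1,y1) in {'top':(285,190,330,225),'scene':(300,225,345,265)}.items():
    ci=ctrl.camera_info(c); im=cv2.imread(f'pics/{c}0.png').astype(int)
    b,g,r=im[...,0],im[...,1],im[...,2]; m=((r>1.7*g)&(r>1.7*b)&(r>60)); 
    ys,xs=np.nonzero(m[y0:y1,x0:x1]); 
    p=[(xs.min()+xs.max())/2+x0,(ys.min()+ys.max())/2+y0]; print(c,len(xs),p,xs.min()+x0,xs.max()+x0,ys.min()+y0,ys.max()+y0)
    w=atz(ci,p,.236); print('red',w.round(4),w2s(w).round(4))
    for n in ['bush_bad','bush_a']:
        for d in ctrl.landmark_of(n,c): 
            w=atz(ci,d['point'],.215); print(n,np.round(d['point'],1),round(d['conf'],2),w.round(4),w2s(w).round(4))
    im=cv2.imread(f'pics/{c}0.png')
print(s2w(v,[pad(g) for g in(-.3,0,.3,.36)]).round(4))
o=ctrl.get_obs(); Rm=R.from_quat(o['orientation']).as_matrix(); print(Rm.round(3))
E
```

```text
top 97 [np.float64(305.0), np.float64(206.5)] 299 311 201 212
red [0.6218 0.022  0.236 ] [0.0604 0.0856]
bush_bad [258.2 191. ] 0.66 [0.6647 0.1446 0.215 ] [0.124  0.1988]
bush_bad [304.8 206.9] 0.53 [0.6242 0.023  0.215 ] [0.0629 0.0861]
bush_bad [291.4 175.3] 0.53 [0.7072 0.059  0.215 ] [0.1509 0.1071]
bush_bad [253.2 221.1] 0.41 [0.5857 0.1557 0.215 ] [0.0481 0.2235]
bush_a [308.3 251.9] 0.57 [0.5076 0.0124 0.215 ] [-0.0537  0.0961]
scene 146 [np.float64(320.5), np.float64(244.0)] 314 327 237 251
red [0.6236 0.0238 0.236 ] [0.0625 0.087 ]
bush_bad [319.6 247.8] 0.74 [0.6219 0.02   0.215 ] [0.0601 0.0836]
bush_bad [301.8 343. ] 0.7 [0.8348 0.126  0.215 ] [0.2882 0.1509]
bush_bad [372.1 328.6] 0.59 [0.7237 0.227  0.215 ] [0.1965 0.2696]
bush_bad [189.4 210.3] 0.53 [ 0.7129 -0.2929  0.215 ] [ 0.0951 -0.2404]
bush_bad [349.7 354.9] 0.52 [0.7998 0.2215 0.215 ] [0.2704 0.2509]
bush_a [346.5 215.7] 0.66 [0.5112 0.0193 0.215 ] [-0.049   0.1022]
bush_a [329.2 232.5] 0.47 [0.5744 0.0136 0.215 ] [0.0122 0.0856]
[[ 0.6565 -0.2243  0.1732]
 [ 0.6668 -0.2225  0.156 ]
 [ 0.6716 -0.2216  0.1365]
 [ 0.6719 -0.2216  0.1325]]
[[ 0.392 -0.     0.92 ]
 [-0.92  -0.     0.392]
 [-0.    -1.    -0.   ]]
```

```bash
cat >> h.py <<'E'
V=[.5773,-.0728,.1754]
def go(P,ref=None):
    o=ctrl.get_obs(); M=R.from_quat(o['orientation']).as_matrix(); d=np.array(P)-o['ee_pos']
    print('t',o['time_s'],'ee',o['ee_pos'].round(4),'yaw z',np.degrees(np.arctan2(M[1,2],M[0,2])).round(2),'F',o['contact_force'].round(1),'gap',round(o['finger_gap'],4)); print('inc',(M.T@d/.25).round(4))
E
python3 - <<'E'
from h import *
p=s2w(V,(.062,-.165,.25))[0]; print(p); go(p)
b=s2w(V,(.061,.086,.215))[0];print(b)
E
```

```text
[ 0.66714156 -0.22444925  0.25      ]
t 1.8 ee [ 0.2058 -0.483   0.2503] yaw z 23.08 F [-0.2  0.1 -0. ] gap 0.0852
inc [-2.2800e-01  1.1000e-03  2.1031e+00]
[0.62235689 0.02252511 0.215     ]
```

Request:
drive_tool(increments=[[1,[-0.02,0,0.16],0.07],[1,[-0.03,0,0.32],0.145],[1,[-0.05,0,0.48],0.145],[1,[-0.07,0,0.64],0.145],[1,[-0.09,0,0.8],0.145],[1,[-0.1,0,0.9],0.145],[1,[-0.11,0,1],0.145],[1,[-0.11,0,1],0.145]], squeeze=20)

```text
time_s: 2.47
ee_pos: [0.4284, -0.3575, 0.2498]
orientation: [-0.542, 0.453, -0.453, 0.543]
contact_force: [0.6, -0.1, 0.6]
finger_gap: -0.0001
```

```bash
python3 -c "
from h import *
go(s2w(V,(.062,-.165,.25))[0]); print(ctrl.tcp_to_tips)"
```

```text
t 2.4667 ee [ 0.4284 -0.3575  0.2498] yaw z 10.29 F [ 0.6 -0.1  0.6] gap -0.0001
inc [-3.5310e-01  7.0000e-04  1.0349e+00]
0.019
```

Request:
drive_tool(increments=[[1,[-0.05,0,0.15],0],[1,[-0.1,0,0.3],0],[1,[-0.16,0,0.45],0],[1,[-0.21,0,0.6],0],[1,[-0.26,0,0.75],0],[1,[-0.31,0,0.9],0],[1,[-0.35,0,0.97],0],[1,[-0.35,0,1],0],[1,[-0.35,0,1],0],[1,[-0.35,0,1],0]])

```text
time_s: 3.3
ee_pos: [0.6554, -0.2307, 0.25]
orientation: [0.542, -0.455, 0.454, -0.541]
contact_force: [-0.4, -0.1, 0.6]
finger_gap: -0.0002
```

```bash
python3 -c "
from h import *
go(s2w(V,(.062,-.165,.195))[0])
im=save('wrist','w1.png')
ci=ctrl.camera_info('wrist')
for g in (-.27,): print(proj(ci,s2w(V,[pad(g)])))
print([(d['point'],d['conf']) for d in ctrl.landmark_of('far_pad','wrist')])
for c in('scene',):
  save(c,'s1.png')
a=cv2.imread('pics/s1.png')[120:320,170:370]; cv2.imwrite('pics/c1.png',np.hstack([cv2.resize(a,(450,450)),cv2.resize(cv2.imread('pics/w1.png'),(350,450))]))
"
```

```text
t 3.3 ee [ 0.6554 -0.2307  0.25  ] yaw z 10.01 F [-0.4 -0.1  0.6] gap -0.0002
inc [-0.0164  0.2198  0.0508]
[[307.32975961 253.03103963]]
[([308.6, 250.8], 0.78)]
```

View pics/c1.png

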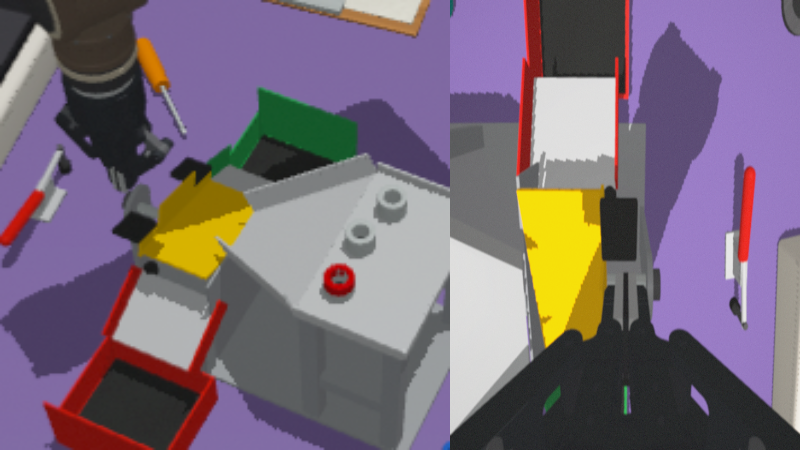

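The scene view shows the closed fingers just short of the raised pad. In the wrist view the pad and fingers line up, and the pad landmark is 2 px from the fit.

Request:
drive_tool(increments=[[1,[-0.015,0,0.05],0],[1,[-0.015,0.08,0.05],0],[1,[-0.015,0.16,0.05],0],[1,[-0.015,0.2,0.05],0],[1,[-0.015,0.22,0.05],0],[1,[-0.015,0.24,0.05],0],[1,[-0.015,0.26,0.05],0],[1,[-0.015,0.28,0.05],0],[1,[-0.015,0.3,0.05],0],[1,[-0.015,0.32,0.05],0],[1,[-0.015,0.34,0.05],0],[1,[-0.015,0.35,0.05],0]])

```text
time_s: 4.45
ee_pos: [0.6677, -0.224, 0.1621]
orientation: [-0.542, 0.454, -0.454, 0.542]
contact_force: [2.4, 0.2, 0.4]
finger_gap: 0.0002
```

```bash
python3 -c "
from h import *
go(s2w(V,(.062,-.165,.153))[0])"
```

```text
t 4.45 ee [ 0.6677 -0.224   0.1621] yaw z 10.04 F [2.4 0.2 0.4] gap 0.0002
inc [ 0.0014  0.0365 -0.0027]
```

Request:
drive_tool(increments=[[1,[0,0.01,0],0],[1,[0,0.02,0],0],[1,[0,0.025,0],0],[1,[0,0.03,0],0],[1,[0,0.035,0],0],[1,[0,0.035,0],0]])

```text
time_s: 4.95
ee_pos: [0.6678, -0.224, 0.1571]
orientation: [-0.541, 0.453, -0.455, 0.542]
contact_force: [-1.5, 3.0, 13.5]
finger_gap: -0.0
```

Request:
drive_tool(increments=[[1,[0,-0.1,0],0],[1,[0,-0.25,0],0],[1,[0,-0.4,0],0],[1,[0,-0.55,0],0],[1,[0,-0.65,0],0],[1,[-0.12,-0.65,0],0],[1,[-0.27,-0.65,0],0],[1,[-0.42,-0.65,0],0],[1,[-0.5,-0.65,0],0],[1,[-0.5,-0.65,0],0]])

```text
time_s: 5.78
ee_pos: [0.6446, -0.0972, 0.3169]
orientation: [0.543, -0.454, 0.453, -0.543]
contact_force: [0.3, -0.2, 0.5]
finger_gap: 0.0
```

```bash
python3 -c "
from h import *
go(s2w(V,(.061,.135,.32))[0])
for c in('scene','top'):
  save(c,c+'2.png'); ci=ctrl.camera_info(c)
  for n,s in(('far_pad',1),('near_pad',-1)):
    print(c,n,[(d['point'],round(d['conf'],2)) for d in ctrl.landmark_of(n,c)][:2],'exp .36',proj(ci,s2w(V,[pad(.36,s)])).round(1),'.25',proj(ci,s2w(V,[pad(.25,s)])).round(1))
a=cv2.imread('pics/scene2.png')[120:320,170:370]; b=cv2.imread('pics/top2.png')[120:320,250:450]
cv2.imwrite('pics/c2.png',cv2.resize(np.hstack([a,b]),(800,400)))
"
```

```text
t 5.7833 ee [ 0.6446 -0.0972  0.3169] yaw z 10.27 F [ 0.3 -0.2  0.5] gap 0.0
inc [-0.6832 -0.0117 -0.0016]
scene far_pad [([228.8, 233.1], 0.79)] exp .36 [[228.2 232.9]] .25 [[228. 231.]]
scene near_pad [([251.7, 189.4], 0.78)] exp .36 [[249.3 188.6]] .25 [[250.4 188.6]]
top far_pad [([391.9, 194.3], 0.71)] exp .36 [[394.6 195.8]] .25 [[395.  195.5]]
top near_pad [([403.5, 234.7], 0.76)] exp .36 [[404.7 235.3]] .25 [[404.7 237.3]]
```

View pics/c2.png

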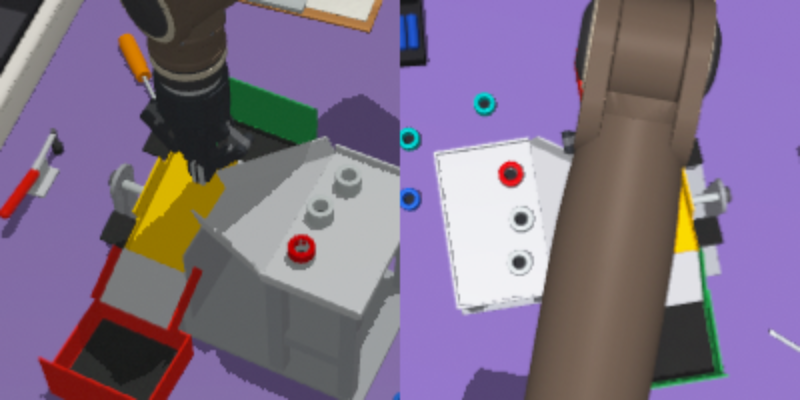

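The gate now slopes fully down to the red chute (pad landmarks match +0.36 rad) and all three bushes still stand in place.

Request:
drive_tool(increments=[[1,[-0.15,0,0],0],[1,[-0.3,0,0],0],[1,[-0.45,0,0],0],[1,[-0.58,0,0],0],[1,[-0.67,0,0],0],[1,[-0.685,0,0],0],[1,[-0.685,0,0],0],[1,[-0.685,0.08,0],0],[1,[-0.685,0.15,0],0],[1,[-0.685,0.15,0],0],[1,[-0.685,0.15,0],0]])

```text
time_s: 7.0
ee_pos: [0.6158, 0.0659, 0.2782]
orientation: [0.542, -0.455, 0.454, -0.541]
contact_force: [-0.7, 0.2, 0.2]
finger_gap: -0.0001
```

```bash
python3 -c "
from h import *
go(s2w(V,(.061,.135,.244))[0])
save('wrist','w3.png');ci=ctrl.camera_info('wrist')
for n in('bush_bad','bush_a','shelf_edge'): print(n,[(d['point'],round(d['conf'],2)) for d in ctrl.landmark_of(n,'wrist')][:3])
print(proj(ci,s2w(V,[(.061,.086,.215),(.061,.086,.241),(0,.055,.215)])))
save('scene','scene3.png')
a=cv2.imread('pics/scene3.png')[170:320,270:420]; b=cv2.imread('pics/w3.png')
cv2.imwrite('pics/c3.png',np.hstack([cv2.resize(a,(400,400)),cv2.resize(b,(400,400))]))
"
```

```text
t 7.0 ee [0.6158 0.0659 0.2782] yaw z 9.91 F [-0.7  0.2  0.2] gap -0.0001
inc [-0.0206  0.1367 -0.0043]
bush_bad [([417.3, 269.1], 0.97), ([350.4, 20.0], 0.82), ([217.7, 58.2], 0.8)]
bush_a []
shelf_edge [([463.5, 369.3], 0.8)]
[[410.80415088 273.57177508]
 [423.23131925 296.89399633]
 [461.87277912 380.31950517]]
```

View pics/c3.png

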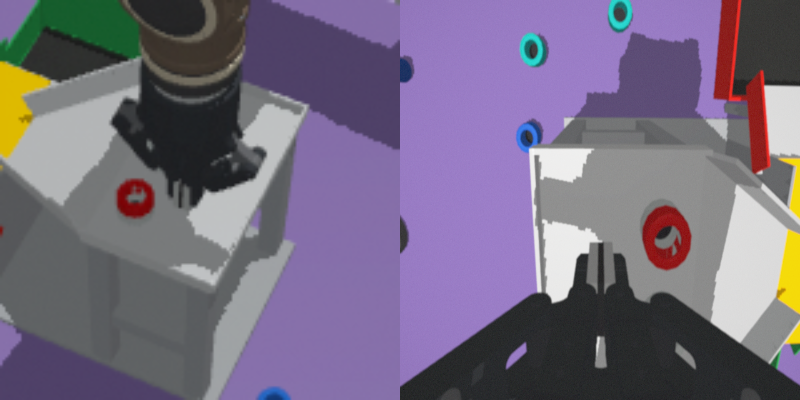

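Scene and wrist crops show the fingers behind the red bush with a clear gap. In the wrist picture the bush is at about (425,285), roughly 3-4 mm farther to sorter +x than I measured, so I aim 2 mm that way.

Request:
drive_tool(increments=[[1,[-0.02,0.05,0.008],0],[1,[-0.02,0.09,0.008],0],[1,[-0.02,0.12,0.008],0],[1,[-0.02,0.135,0.008],0],[1,[-0.02,0.135,0.008],0]])

```text
time_s: 7.67
ee_pos: [0.6166, 0.0727, 0.2441]
orientation: [0.542, -0.455, 0.454, -0.541]
contact_force: [-0.3, 0.2, 0.1]
finger_gap: 0.0006
```

```bash
python3 -c "
from h import *
go(s2w(V,(.063,.1185,.244))[0]); go(s2w(V,(.063,.075,.244))[0])"
```

```text
t 7.6667 ee [0.6166 0.0727 0.2441] yaw z 10.03 F [-0.3  0.2  0.1] gap 0.0006
inc [ 0.0718  0.0005 -0.0043]
t 7.6667 ee [0.6166 0.0727 0.2441] yaw z 10.03 F [-0.3  0.2  0.1] gap 0.0006
inc [ 0.2458  0.0005 -0.0042]
```

Request:
drive_tool(increments=[[1,[0.03,0,0],0],[1,[0.05,0,0],0],[1,[0.065,0,0],0],[1,[0.08,0,0],0],[1,[0.095,0,0],0],[1,[0.11,0,0],0],[1,[0.125,0,0],0],[1,[0.14,0,0],0],[1,[0.15,0,0],0],[1,[0.16,0,0],0],[1,[0.16,0,0],0]])

```text
time_s: 8.58
ee_pos: [0.6241, 0.033, 0.2452]
orientation: [0.542, -0.454, 0.455, -0.542]
contact_force: [0.1, 0.5, -0.3]
finger_gap: -0.0002
```

```bash
python3 -c "
from h import *
go(s2w(V,(.063,.075,.244))[0])
save('wrist','w4.png');save('scene','scene4.png')
a=cv2.imread('pics/scene4.png')[170:320,270:420]; b=cv2.imread('pics/w4.png')
cv2.imwrite('pics/c4.png',np.hstack([cv2.resize(a,(400,400)),cv2.resize(b,(400,400))]))
"
```

```text
t 8.5833 ee [0.6241 0.033  0.2452] yaw z 10.0 F [ 0.1  0.5 -0.3] gap -0.0002
inc [ 0.0839  0.0049 -0.0063]
```

View pics/c4.png

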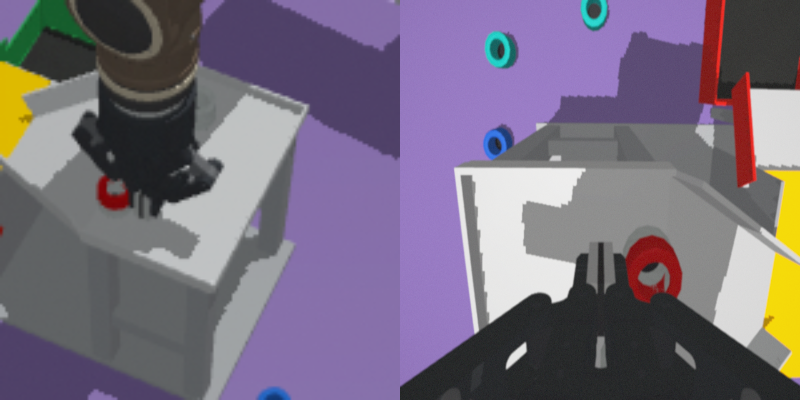

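```bash
python3 -c "
from h import *
from scipy.ndimage import label
o=ctrl.get_obs();ci=ctrl.camera_info('wrist');M=R.from_quat(o['orientation']).as_matrix()
im=cv2.imread('pics/w4.png').astype(int);b,g,r=im[...,0],im[...,1],im[...,2]
m=((r>1.7*g)&(r>1.7*b)&(r>60)); m[:,:]&=True
L,n=label(m)
for i in range(1,n+1):
  ys,xs=np.nonzero(L==i)
  if len(xs)>500:
    p=((xs.min()+xs.max())/2,(ys.min()+ys.max())/2)
    for z in(.228,.235,.241): print(len(xs),p,z,(M.T@(atz(ci,p,z)-o['ee_pos'])).round(4))
ci=ctrl.camera_info('scene'); im=cv2.imread('pics/scene4.png').astype(int);b,g,r=im[...,0],im[...,1],im[...,2]
m=((r>1.7*g)&(r>1.7*b)&(r>60))[230:265,300:330]; ys,xs=np.nonzero(m); print(xs.min()+300,xs.max()+300,ys.min()+230,ys.max()+230)
p=((xs.min()+xs.max())/2+300,(ys.min()+ys.max())/2+230); print(M.T@(atz(ci,p,.236)-o['ee_pos']))
"
```

```text
7795 (np.float64(524.0), np.float64(112.0)) 0.228 [0.0668 0.0172 0.0745]
7795 (np.float64(524.0), np.float64(112.0)) 0.235 [0.0635 0.0102 0.0745]
7795 (np.float64(524.0), np.float64(112.0)) 0.241 [0.0607 0.0042 0.0746]
4434 (np.float64(405.5), np.float64(322.5)) 0.228 [ 0.0325  0.0172 -0.0019]
4434 (np.float64(405.5), np.float64(322.5)) 0.235 [0.0309 0.0102 0.0019]
4434 (np.float64(405.5), np.float64(322.5)) 0.241 [0.0296 0.0042 0.0052]
306 318 236 248
[0.028909   0.0091776  0.00118591]
```

Request:
drive_tool(increments=[[1,[0.015,0,0.003],0],[1,[0.03,0,0.004],0],[1,[0.045,0,0.004],0],[1,[0.055,0,0.004],0],[1,[0.065,0,0.004],0],[1,[0.075,0,0.004],0],[1,[0.075,0,0.004],0],[1,[0.075,0,0.004],0]])

```text
time_s: 9.35
ee_pos: [0.6283, 0.015, 0.2453]
orientation: [0.542, -0.454, 0.454, -0.542]
contact_force: [-0.3, 0.7, 0.2]
finger_gap: -0.0001
```

```bash
python3 -c "
from h import *
go(s2w(V,(.063,.065,.244))[0])
im=save('scene','scene5.png').astype(int);r,g,b=im[...,0],im[...,1],im[...,2]
m=((r>1.7*g)&(r>1.7*b)&(r>60))[215:265,240:330]; ys,xs=np.nonzero(m); print(len(xs),xs.min()+240,xs.max()+240,ys.min()+215,ys.max()+215)
a=cv2.imread('pics/scene5.png')[170:340,180:380]
cv2.imwrite('pics/c5.png',cv2.resize(a,(600,510)))
"
```

```text
t 9.35 ee [0.6283 0.015  0.2453] yaw z 10.01 F [-0.3  0.7  0.2] gap -0.0001
inc [ 0.0502  0.0051 -0.0103]
183 262 295 229 264
```

View pics/c5.png

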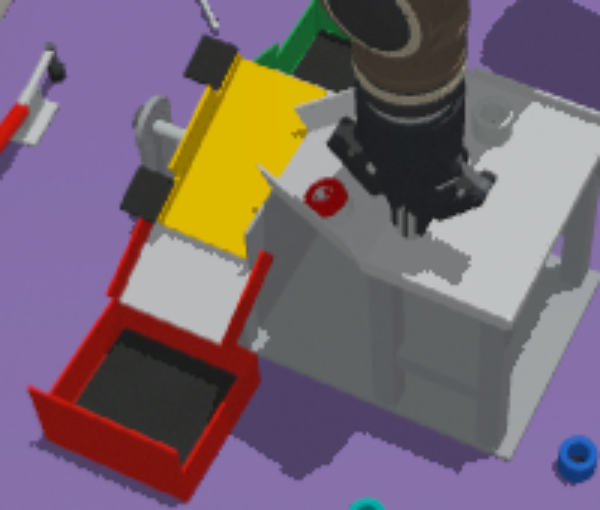

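The bush is off the edge and sliding down the trough clear of the fingers (crop (325,197)). I lift straight up and let it run.

Request:
drive_tool(increments=[[1,[-0.02,-0.05,0],0],[1,[-0.02,-0.15,0],0],[1,[-0.02,-0.3,0],0],[1,[-0.02,-0.4,0],0],[1,[-0.02,-0.4,0],0],[1,[-0.02,-0.4,0],0],[1,[-0.02,-0.4,0],0],[1,[-0.02,-0.4,0],0],[1,[-0.02,-0.4,0],0],[1,[-0.02,-0.4,0],0],[1,[-0.02,-0.4,0],0],[1,[-0.02,-0.4,0],0]])

```text
time_s: 10.4
ee_pos: [0.6273, 0.0201, 0.3449]
orientation: [0.542, -0.455, 0.454, -0.542]
contact_force: [-0.1, 0.6, 0.5]
finger_gap: -0.0001
```

```bash
python3 -c "
from h import *
go(s2w(V,(.063,.065,.244))[0])
save('scene','scene6.png'); save('top','top6.png')
a=cv2.imread('pics/scene6.png')[170:340,180:380]
b=cv2.imread('pics/top6.png')[120:320,250:450]
cv2.imwrite('pics/c6.png',np.hstack([cv2.resize(a,(400,400)),cv2.resize(b,(400,400))]))
"
```

```text
t 10.4 ee [0.6273 0.0201 0.3449] yaw z 10.03 F [-0.1  0.6  0.5] gap -0.0001
inc [ 0.0711  0.4036 -0.0096]
```

View pics/c6.png

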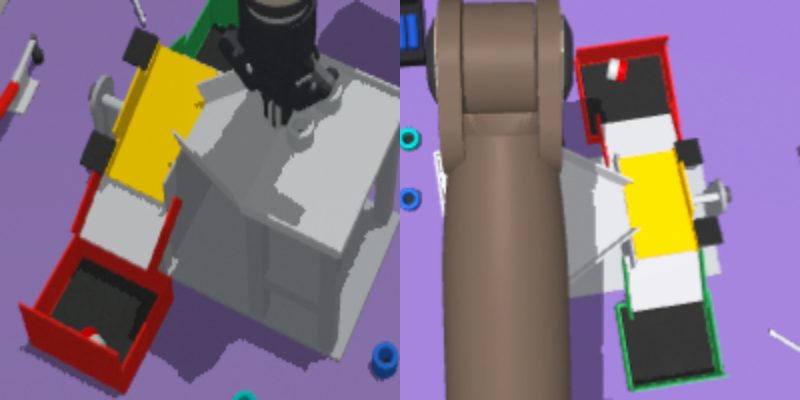

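The red bush lies on its side in the red pan and the gate is still over. I let it settle, raise the arm, and recheck.

Request:
drive_tool(increments=[[1,[0.15,-0.1,-0.1],0],[1,[0.3,-0.2,-0.2],0],[1,[0.45,-0.25,-0.3],0],[1,[0.6,-0.25,-0.4],0],[1,[0.75,-0.25,-0.5],0],[1,[0.9,-0.25,-0.6],0],[1,[1,-0.25,-0.7],0],[1,[1,-0.25,-0.8],0],[1,[1,-0.25,-0.8],0],[1,[1,-0.25,-0.8],0],[1,[1,-0.25,-0.8],0]])

```text
time_s: 11.42
ee_pos: [0.4739, -0.261, 0.4081]
orientation: [-0.541, 0.454, -0.455, 0.542]
contact_force: [1.2, 0.3, -0.6]
finger_gap: 0.0004
```

```bash
python3 -c "
from h import *
def blob(f):
  im=cv2.imread(f).astype(int);b,g,r=im[...,0],im[...,1],im[...,2]
  return im
for c in('scene','top'):
  save(c,c+'7.png')
  ctrl.get_obs()
  for n in('far_pad','near_pad'): print(c,n,[(d['point'],round(d['conf'],2)) for d in ctrl.landmark_of(n,c)][:1])
  print([(d['point'],round(d['conf'],2)) for d in ctrl.landmark_of('bush_a',c)][:4])
  A=cv2.imread(f'pics/{c}7.png')
  save(c,c+'8.png'); B=cv2.imread(f'pics/{c}8.png'); D=cv2.imread(f'pics/{c}6.png')
  y,x=((280,190) if c=='scene' else (135,335))
  for Q in(B,D): print('pan diff',(cv2.absdiff(A,Q)[y:y+60,x:x+60].max(2)>40).sum())
a=cv2.imread('pics/scene8.png')[130:340,160:400]
b=cv2.imread('pics/top8.png')[120:330,250:490]
cv2.imwrite('pics/c8.png',np.hstack([cv2.resize(a,(400,350)),cv2.resize(b,(400,350))]))
"
```

```text
scene far_pad [([232.5, 235.5], 0.91)]
scene near_pad [([249.6, 187.3], 0.58)]
[([346.7, 212.2], 0.6), ([329.4, 227.9], 0.55)]
pan diff 0
pan diff 0
top far_pad [([394.8, 192.0], 0.85)]
top near_pad [([405.4, 234.0], 0.64)]
[([309.2, 253.7], 0.58), ([310.0, 229.4], 0.52)]
pan diff 0
pan diff 313
```

View pics/c8.png

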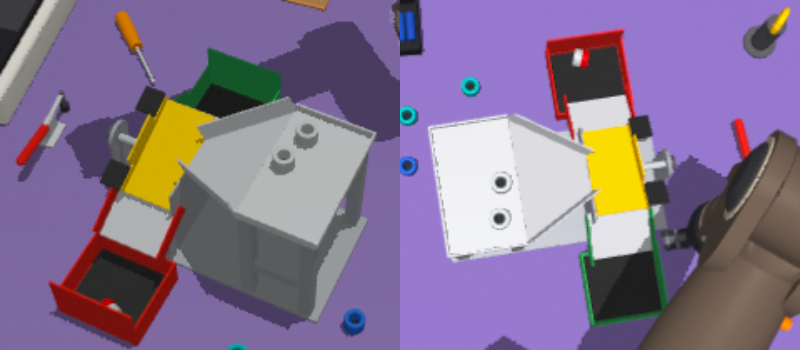

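```bash
python3 -c "
from h import *
o=ctrl.get_obs(); print(o['time_s'],abs(o['dq']).max()); print(ctrl.sign_off())"
```

```text
11.9167 0.005334484965111175
the job is handed in; nothing more can be done
None
```

The job is done and handed in at 11.9 s. I pressed the raised far pad down until the gate hit its stop (13.5 N). I then pushed the red-painted bush off the shelf edge with closed fingers, and it slid by itself into the red pan.

What the last pictures showed:
- **Red bush:** it lies in the red pan. The pan region did not change between the last two pictures of either camera.
- **Gate:** it is over on the red side; the pad landmarks fit about +0.36 rad within a few pixels.
- **Good bushes:** both stand where they started, within about 1–2 px in the top view and 5 px in the scene view.
- **Bystanders:** the driver and toggle clamp look untouched. I did not re-measure the pins and the ring gauge; the arm came nowhere near them.
- **Arm:** it was clear of everything and still.

Two readings disagreed:
- **Top view of the pan:** it differed from the picture about 1 s earlier (313 px). I put this down to the arm's shadow moving, since the scene view showed no change over the same time.
- **Bush position:** the wrist view put it 3–4 mm off my first measurement. I corrected the aim by 2 mm, and it met the fingers within 1–2 mm of centre.

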